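Dental casts onto their base plates

TASK

Set the four stone dental casts out for scanning: each on the base plate that has its own outline, teeth up, pointing the same way as the plate and with an even margin all round. The stone chips easily, so set each cast down gently and neither drop nor tip it, and leave the spray can standing where it is. Once the oblong cast with the single row of teeth is on its plate, let go of it and press with the fingertips on top of its broad back teeth and then on its narrow front teeth, to feel that it does not rock.

Things in the scene. Friction and masses are not known exactly. Their poses are not given: they have to be found in the camera images.
- cast_upper: Cream stone dental cast, loose, teeth up. Larger full arch with a POINTED front, 62 mm wide (y), 64 mm long (x), a horseshoe of teeth set in from the edge. Sides upright and parallel from x = 8 to 34 mm, then to the point at x = 64. Grip across them at x = 24. 170 g. Base 21 mm high, 32 mm over the teeth. Origin: underside, middle of the straight back edge; x to the front, z up.
- cast_lower: Cream stone dental cast, loose, teeth up. Smaller full arch with a broad ROUNDED front, 54 mm wide (y), 50 mm long (x), a horseshoe of teeth set in from the edge. Sides upright and parallel from x = 8 to 34 mm, then rounded. Grip across them at x = 22. 130 g. Base 21 mm high, 32 mm over the teeth. Origin: underside, middle of the straight back edge; x to the front, z up.
- cast_quadrant: Cream stone dental cast, loose, teeth up. Oblong, one straight row of 5 teeth, 26 mm wide (y), 52 long (x), front end rounded. Broad back teeth x = 4 to 26 mm, narrow ones 26 to 47. Sides parallel to x = 40: grip at 24. Press tooth tops at x = 12, then 40, with a few N. 75 g. Base 21 mm high, 32 mm over the teeth. Origin: underside, middle of the straight back edge; x to the front, z up.
- cast_front: Cream stone dental cast, loose, teeth up. Smallest, a curved row of 6 front teeth, 46 mm wide (y), 26 mm long (x): straight back, shallow curved front. Sides upright and parallel from x = 0 to 14 mm. Grip across them at x = 9. 55 g. Base 21 mm high, 32 mm over the teeth. Origin: underside, middle of the straight back edge; x to the front, z up.
- plate_upper: Dark grey flat base plate, fixed, 10 mm thick. Outline of the upper cast (POINTED front), 4 mm larger all round: 70 mm wide (y), 72 mm long (x). Origin: on the table, 4 mm inside the middle of its straight back edge; x to its front, z up. The cast sits evenly when its origin is 10 mm above this one, x axes the same way.
- plate_lower: Dark grey flat base plate, fixed, 10 mm thick. Outline of the lower cast (broad ROUNDED front), 4 mm larger all round: 62 mm wide (y), 58 mm long (x). Origin: on the table, 4 mm inside the middle of its straight back edge; x to its front, z up. The cast sits evenly when its origin is 10 mm above this one, x axes the same way.
- plate_quadrant: Dark grey flat base plate, fixed, 10 mm thick. Outline of the oblong cast, 4 mm larger all round: 34 mm wide (y), 60 mm long (x); square end = back, rounded end = front. Origin: on the table, 4 mm inside the middle of its straight back edge; x to its front, z up. The cast sits evenly when its origin is 10 mm above this one, x axes the same way.
- plate_front: Dark grey flat base plate, fixed, 10 mm thick. Outline of the smallest cast (straight back, shallow curved front), 4 mm larger all round: 54 mm wide (y), 34 mm long (x). Origin: on the table, 4 mm inside the middle of its straight back edge; x to its front, z up. The cast sits evenly when its origin is 10 mm above this one, x axes the same way.
- spray_can: White spray can standing upright among the casts and plates, 35 mm diameter, 128 mm high, loose, easily knocked over. Leave it. Origin: centre of its underside, z up.

How it is judged (in metres and radians):
On the way, in this order (a step that is already met when the one before it is completed fails the run):
1. the oblong cast sits on its plate and the fingertips press from above (more than 1 N) on its back-tooth half, at least 8 mm from its middle (horizontal distance between cast_quadrant and plate_quadrant below 0.009 m and angle between the x axis of cast_quadrant and the x axis of plate_quadrant, either way round below 0.2 rad and z of cast_quadrant in the frame of plate_quadrant between 0.007 and 0.0135 m and angle between cast_quadrant's own z axis and vertical below 0.06 rad and contact force between the fingers and cast_quadrant above 1 N and z of the grasp point in the frame of cast_quadrant above 0.029 m and x of the grasp point in the frame of cast_quadrant below 0.018 m), for 0.1 s.
2. the same on its narrow front half (horizontal distance between cast_quadrant and plate_quadrant below 0.009 m and angle between the x axis of cast_quadrant and the x axis of plate_quadrant, either way round below 0.2 rad and z of cast_quadrant in the frame of plate_quadrant between 0.007 and 0.0135 m and angle between cast_quadrant's own z axis and vertical below 0.06 rad and contact force between the fingers and cast_quadrant above 1 N and z of the grasp point in the frame of cast_quadrant above 0.029 m and x of the grasp point in the frame of cast_quadrant above 0.034 m), for 0.1 s.
At the end, for the whole second after the job is handed in: Each cast released and at rest, flat on the plate of its own outline (origins within 9 mm horizontally, 7 to 13.5 mm apart in height, same direction within 0.2 rad, tilt under 0.06 rad); the spray can upright within 0.1 rad and within 30 mm of its start (horizontal distance between cast_upper and plate_upper below 0.009 m and angle between the x axis of cast_upper and the x axis of plate_upper, either way round below 0.2 rad and z of cast_upper in the frame of plate_upper between 0.007 and 0.0135 m and angle between each of cast_upper, cast_lower, cast_quadrant, cast_front's own z axis and vertical below 0.06 rad and linear speed of each of cast_upper, cast_lower, cast_quadrant, cast_front below 0.02 m/s and angular speed of each of cast_upper, cast_lower, cast_quadrant, cast_front below 0.15 rad/s and contact force between the fingers and cast_upper below 0.05 N and horizontal distance between cast_lower and plate_lower below 0.009 m and angle between the x axis of cast_lower and the x axis of plate_lower, either way round below 0.2 rad and z of cast_lower in the frame of plate_lower between 0.007 and 0.0135 m and contact force between the fingers and cast_lower below 0.05 N and horizontal distance between cast_quadrant and plate_quadrant below 0.009 m and angle between the x axis of cast_quadrant and the x axis of plate_quadrant, either way round below 0.2 rad and z of cast_quadrant in the frame of plate_quadrant between 0.007 and 0.0135 m and contact force between the fingers and cast_quadrant below 0.05 N and horizontal distance between cast_front and plate_front below 0.009 m and angle between the x axis of cast_front and the x axis of plate_front, either way round below 0.2 rad and z of cast_front in the frame of plate_front between 0.007 and 0.0135 m and contact force between the fingers and cast_front below 0.05 N and angle between spray_can's own z axis and vertical below 0.1 rad and distance of spray_can from where it was at the start of the episode below 0.03 m); the robot touches nothing.
It fails at once if the upper cast is dropped from more than about 2 cm or thrown (faster than 0.6 m/s with no finger on it), or tipped over (by more than 35 degrees) ((linear speed of cast_upper above 0.6 m/s and contact force between the fingers and cast_upper below 0.05 N) or angle between cast_upper's own z axis and vertical above 0.6 rad).
It fails at once if the lower cast is dropped from more than about 2 cm or thrown (faster than 0.6 m/s with no finger on it), or tipped over (by more than 35 degrees) ((linear speed of cast_lower above 0.6 m/s and contact force between the fingers and cast_lower below 0.05 N) or angle between cast_lower's own z axis and vertical above 0.6 rad).
It fails at once if the quadrant cast is dropped from more than about 2 cm or thrown (faster than 0.6 m/s with no finger on it), or tipped over (by more than 35 degrees) ((linear speed of cast_quadrant above 0.6 m/s and contact force between the fingers and cast_quadrant below 0.05 N) or angle between cast_quadrant's own z axis and vertical above 0.6 rad).
It fails at once if the front-teeth cast is dropped from more than about 2 cm or thrown (faster than 0.6 m/s with no finger on it), or tipped over (by more than 35 degrees) ((linear speed of cast_front above 0.6 m/s and contact force between the fingers and cast_front below 0.05 N) or angle between cast_front's own z axis and vertical above 0.6 rad).
It fails at once if the spray can is knocked over or pushed more than 3 cm (angle between spray_can's own z axis and vertical above 0.4 rad or distance of spray_can from where it was at the start of the episode above 0.03 m).
It also fails if it takes over 131 s, if anything falls off the work surface, if the arm or the gripper's body presses on something with over 40 N, if the wrist force passes 120 N, or if a joint passes its speed limit or range.

ROBOT

A 6-joint arm with a two-finger parallel gripper is mounted at the origin on the work surface. World frame = base frame: x ahead of the robot, y to its left, z up, the work surface at z = 0. Lengths are in mm, angles in rad, forces in N, time in s.
With the tool pointing down it reaches from about 300 to 775 mm from the base axis. Payload 14.6 kg.
Tool frame: the origin (TCP) lies midway between the tips of the shut fingers; the grasp point (between the pads) lies behind it (manip.grip_depth is the z of the grasp point in the tool frame, in mm); z points along the fingers, y is the line along which they close (so a half turn about z gives the same grasp; the last joint's range is limited). The gripper opens to 94 mm and grips with 3 to 60 N. Pads are 16 mm wide; open, the fingers measure 119 mm over their backs; the gripper's body (75 mm by 177 mm) begins 78 mm behind the grasp point.
Start: joints at [-1.31, 0.3, 1.521, -0, 1.321, -0.067], TCP at [177.071, -520.706, 205.446] pointing down, gripper open.
Joint ranges: [-3.03, 3.03], [-0.79, 2.21], [0.23, 2.52], [-1.04, 4.18], [0, 3.07], [-2.55, 2.55]. Speed limits (rad/s): [2.22, 2.22, 2.57, 3.14, 3.14, 3.14].

INTERFACE

Orientations are given as [roll, pitch, yaw] about the fixed x, y, z axes, in that order (R = Rz(yaw) Ry(pitch) Rx(roll)).
In Python, from cell import manip gives the robot as it stands.
- The arm moves only by the shell command python3 nudge.py 'ROWS' [OPENING] [FORCE]. ROWS is a JSON list of rows, 1 to 5 of them, each of 6 numbers: dx, dy, dz in mm, then a rotation vector rx, ry, rz in rad; each row is the pose to reach, as a shift and turn from the pose commanded when the command began, along the tool's axes at that moment; what a row does not reach only later rows make up. A row lasts 1/10 s, in which the tool goes at most 50 mm and 0.15 rad, less where a joint would pass 70% of its speed; a pose out of reach is approached as far as the arm can. OPENING is the finger opening in mm, set as the command begins (- or left out keeps the last). The fingers move at their own pace and stop on an object; FORCE is the grip in N (left out, the last holds). Time passes only in rows, so rows that do not move let the fingers close. It prints the time, the measured TCP pose, the force, the opening and the grip force at its end.
- manip.read_state(): the state, without advancing time (a new reading comes with each control period).
- manip.camera(name): name is "scene" or "top" or "wrist"; returns (picture, depth): 480x640x3 uint8, red, green, blue; 480x640 float32, mm along the optical axis (not along the pixel's ray), 0 where there is no reading.
- manip.camera_info(name): a dict with "K" (3x3 intrinsics, pixels), "rvec" (rotation vector, rad) and "tvec" (3), from world to camera coordinates, as OpenCV has them; the wrist camera has in their place "mount" (4x4, takes a point from camera to tool coordinates, whose origin is the TCP and whose axes are the flange's). Camera axes: x right, y down, z forward; pixel columns grow to the right and rows downward; lengths in mm; the calibration is good to about 2 mm. A picture is of the moment at which its call begins: read the wrist's pose just before it. camera_info takes no time and is no camera call.
- manip.sign_off(): hands the job in; it is judged then, once.
The state is a dict: "clock": time; "joints": joint angles; "qd": joint speeds; "effort": joint torques, N m; "eef_pos": TCP position; "eef_rot": TCP orientation; "wrist_force": force on the tool from outside, world axes, zero at the start; "moment": the same for the moment, N m; "finger_gap": finger opening in mm; "finger_force": force on a finger pad.
Only numpy, scipy, OpenCV 4.12 (cv2) and the standard library are available. Lean on these libraries where they do the work, as an engineer would, in place of code of your own. Each camera call takes 0.05 s, during which the arm holds its last target. There are 200 camera calls.

## Working session

There is one attempt and no reset: what is moved stays moved. The work goes in short steps, Python scripts to look and compute and a shell command to move; the robot and the scene stay as the last step left them, time stands still between calls to the robot, and variables do not carry over. Pictures are saved under pics/ and viewed, at most 14 in all, crops included, and the job is handed in when it is done.

```bash
ls; mkdir -p pics; python3 - <<'E'
from cell import manip
import cv2
for n in ("top","scene"):
    p,d=manip.camera(n); cv2.imwrite(f"pics/{n}0.png",p[:,:,::-1]); i=manip.camera_info(n); print(n,i)
print(manip.camera_info("wrist"),manip.grip_depth,manip.read_state())
E
```

```text
cell.py
nudge.py
pics
top {'K': array([[622.43039261,   0.        , 324.9761016 ],
       [  0.        , 622.43039261, 233.23940521],
       [  0.        ,   0.        ,   1.        ]]), 'rvec': array([ 2.09399467, -2.11358371,  0.24096559]), 'tvec': array([  -5.36224488,  564.0213771 , 1251.19149915])}
scene {'K': array([[438.68832797,   0.        , 310.94970592],
       [  0.        , 438.68832797, 240.17537861],
       [  0.        ,   0.        ,   1.        ]]), 'rvec': array([ 1.48377068,  1.79350059, -0.99246479]), 'tvec': array([ 106.77126523, -277.11995373, 1273.09863557])}
{'K': array([[402.56057432,   0.        , 316.02287876],
       [  0.        , 402.56057432, 244.05912554],
       [  0.        ,   0.        ,   1.        ]]), 'mount': array([[ 5.24525666e-04, -9.67734735e-01, -2.51970647e-01,
         7.24661472e+01],
       [ 9.99999848e-01,  4.65273476e-04,  2.94733864e-04,
        -1.04255923e-01],
       [-1.67988939e-04, -2.51970764e-01,  9.67734832e-01,
        -1.78968705e+02],
       [ 0.00000000e+00,  0.00000000e+00,  0.00000000e+00,
         1.00000000e+00]])} -18.8 {'clock': 0.1, 'joints': array([-1.30960255e+00,  3.00415746e-01,  1.52151039e+00,  2.03550462e-05,
        1.32072120e+00, -6.66133853e-02]), 'qd': array([-0.00057135, -0.00245605, -0.00132606, -0.00170988,  0.00016633,
        0.00138441]), 'effort': array([ 1.97869012e-03, -5.32643259e+01, -3.53284264e+01,  7.09859957e-02,
        2.35170621e-02, -6.95061954e-05]), 'eef_pos': array([ 177.01599489, -520.48409247,  204.9466045 ]), 'eef_rot': array([-3.14054162e+00, -8.98767179e-05,  3.27802063e-01]), 'wrist_force': array([ 0.27511523,  0.77642726, -0.43778196]), 'moment': array([ 0.01508785, -0.00082984, -0.01266987]), 'finger_force': 0.0, 'finger_gap': 93.76203344805388}
```
View pics/top0.png

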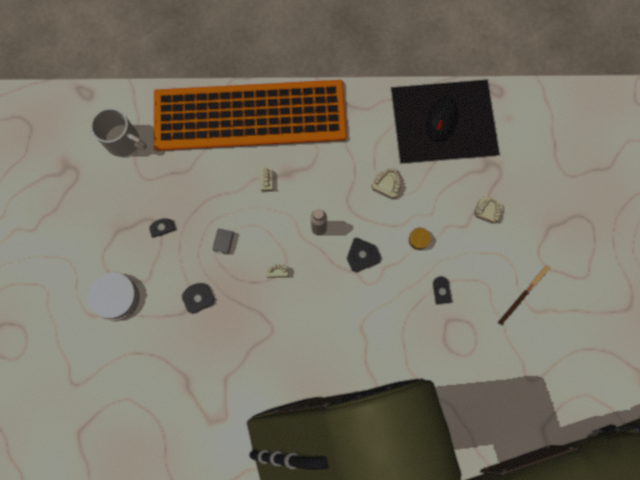

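View pics/scene0.png

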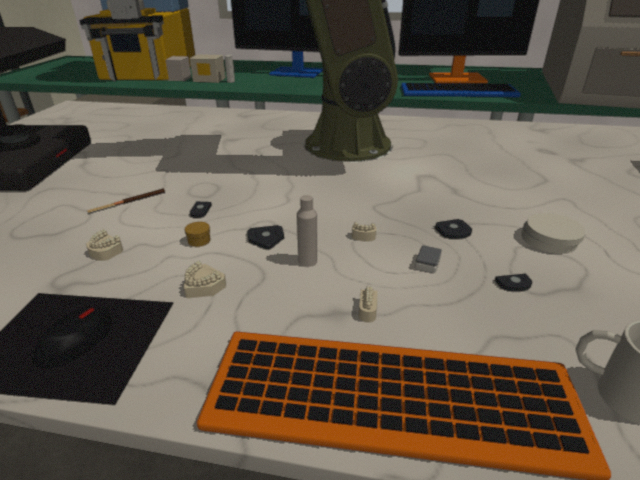

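The top view shows the casts at px: quadrant (267,180), upper (388,183), lower (489,210), front (279,271). The plates are front (162,228), lower (198,297), upper (363,255) and quadrant (443,290), and the can is at (318,222). The scene view shows the same layout, with all teeth up. Next I'll get coarse world positions.

```bash
cat > h.py <<'E'
import numpy as np, cv2
from cell import manip
from scipy.spatial.transform import Rotation as R
def cam(name):
    """-> rgb, K, Rcw, camera centre (world)"""
    s=manip.read_state(); i=manip.camera_info(name); p,d=manip.camera(name)
    if name=="wrist":
        T=np.eye(4); T[:3,:3]=R.from_euler("xyz",s["eef_rot"]).as_matrix(); T[:3,3]=s["eef_pos"]
        T=T@i["mount"]; return p,i["K"],T[:3,:3],T[:3,3],d
    M=cv2.Rodrigues(i["rvec"])[0].T
    return p,i["K"],M,-M@i["tvec"],d
def plane(c,uv,z):
    uv=np.asarray(uv,float).reshape(-1,2)
    r=np.c_[uv,np.ones(len(uv))]@np.linalg.inv(c[1]).T@c[2].T
    return c[3]+r*((z-c[3][2])/r[:,2])[:,None]
def proj(c,P):
    q=(np.asarray(P)-c[3])@c[2]@c[1].T; return q[...,:2]/q[...,2:]
def tri(c1,uv1,c2,uv2):
    "closest point of two rays, and the gap between them"
    d=[(plane(c,[uv],0)[0]-c[3]) for c,uv in((c1,uv1),(c2,uv2))]
    A=np.c_[d[0],-d[1]]; t=np.linalg.lstsq(A,c2[3]-c1[3],rcond=None)[0]
    a,b=c1[3]+t[0]*d[0],c2[3]+t[1]*d[1]; return (a+b)/2,np.linalg.norm(a-b)
E
python3 - <<'E'
from h import *
c=cam("top")
for n,uv in dict(qc=(267,180),uc=(388,183),lc=(489,210),fc=(279,271)).items(): print(n,plane(c,uv,25)[0].round())
for n,uv in dict(fp=(162,228),lp=(198,297),up=(363,255),qp=(443,290)).items(): print(n,plane(c,uv,10)[0].round())
print(plane(c,(318,212),128)[0].round(), c[3])
for uv in [(267,180),(388,183),(162,228),(363,255),(489,210)]: print(c[0][uv[1],uv[0]], cv2.cvtColor(c[0],cv2.COLOR_RGB2HSV)[uv[1],uv[0]])
E
```

```text
qc [695. 117.  25.]
uc [ 686. -152.   25.]
lc [ 622. -372.   25.]
fc [491.  89.  25.]
fp [591. 348.  10.]
lp [438. 263.  10.]
up [527. -93.  10.]
qp [ 448. -264.   10.]
[593.   3. 128.] [ 270.71615789   -5.08533365 1345.47981638]
[112 107  90] [ 23  50 112]
[149 146 117] [ 27  55 149]
[125 123 116] [ 23  18 125]
[118 117 109] [ 27  19 118]
[148 144 114] [ 26  59 148]
```

```bash
cat > go.py <<'E'
# python3 go.py x y z yaw : shift in tool axes (turn rz) from the present pose to the target, tool down
import sys; from h import *
s=manip.read_state(); x,y,z,yaw=map(float,sys.argv[1:])
M=R.from_euler("xyz",s["eef_rot"]).as_matrix()
d=M.T@(np.array([x,y,z])-s["eef_pos"]); T=R.from_euler("xyz",[np.pi,0,yaw]).as_matrix()
rv=R.from_matrix(M.T@T).as_rotvec()
print(d.round(1),rv.round(3),"rows",max(np.linalg.norm(d)/50,np.linalg.norm(rv)/.15).round(1),s["clock"].round(1))
E
python3 nudge.py '[[43,-8,-4,0,0,0.07],[86,-17,-9,0,0,0.14],[130,-26,-13,0,0,0.2],[174,-34,-18,0,0,0.26],[217,-43,-22,0,0,0.328]]' ; python3 go.py 560 -260 250 0
```

```text
clock: 0.65
eef_pos: [370.1, -409.0, 227.6]
eef_rot: [-3.142, 0.0, -0.003]
wrist_force: [0.1, 0.0, 0.2]
finger_gap: 94.0
finger_force: 0.0Traceback (most recent call last):
  File "go.py", line 7, in <module>
    print(d.round(1),rv.round(3),"rows",max(np.linalg.norm(d)/50,np.linalg.norm(rv)/.15).round(1),s["clock"].round(1))
                                                                                                  ^^^^^^^^^^^^^^^^
AttributeError: 'float' object has no attribute 'round'
```

```bash
sed -i 's/s\["clock"\].round(1)/round(s["clock"],1)/' go.py
python3 nudge.py '[[38,-30,-4,0,0,0],[76,-60,-9,0,0,0],[114,-90,-13,0,0,0],[152,-120,-18,0,0,0],[190,-149,-22,0,0,0]]' 
python3 nudge.py '[[0,0,0,0,0,0],[0,0,0,0,0,0]]' 
python3 - <<'E'
from h import *; import pickle
c=cam("wrist"); pickle.dump(c,open("w1.pkl","wb")); cv2.imwrite("pics/w1.png",c[0][:,:,::-1]); print(c[3])
E
python3 nudge.py '[[0,-45,0,0,0,0],[0,-90,0,0,0,0],[0,-135,0,0,0,0],[0,-180,0,0,0,0],[0,-180,0,0,0,0]]' 
python3 nudge.py '[[0,0,0,0,0,0],[0,0,0,0,0,0]]' 
python3 - <<'E'
from h import *; import pickle
c=cam("wrist"); pickle.dump(c,open("w2.pkl","wb")); cv2.imwrite("pics/w2.png",c[0][:,:,::-1]); print(c[3])
E
python3 nudge.py '[[-8,-45,0,0,0,0],[-16,-90,0,0,0,0],[-24,-135,0,0,0,0],[-30,-180,0,0,0,0],[-30,-180,0,0,0,0]]' 
python3 nudge.py '[[0,0,0,0,0,0],[0,0,0,0,0,0]]' 
python3 - <<'E'
from h import *; import pickle
c=cam("wrist"); pickle.dump(c,open("w3.pkl","wb")); cv2.imwrite("pics/w3.png",c[0][:,:,::-1]); print(c[3])
E
python3 nudge.py '[[-8,-45,0,0,0,0],[-16,-90,0,0,0,0],[-24,-135,0,0,0,0],[-30,-180,0,0,0,0],[-30,-180,0,0,0,0]]' 
python3 nudge.py '[[0,0,0,0,0,0],[0,0,0,0,0,0]]' 
python3 - <<'E'
from h import *; import pickle
c=cam("wrist"); pickle.dump(c,open("w4.pkl","wb")); cv2.imwrite("pics/w4.png",c[0][:,:,::-1]); print(c[3])
E
```

```text
clock: 1.15
eef_pos: [560.0, -259.6, 249.6]
eef_rot: [-3.142, 0.0, -0.0]
wrist_force: [0.5, -0.3, 0.8]
finger_gap: 93.9
finger_force: 0.0
clock: 1.35
eef_pos: [559.0, -260.6, 248.8]
eef_rot: [-3.141, 0.001, 0.001]
wrist_force: [-0.6, 0.2, -0.1]
finger_gap: 94.3
finger_force: 0.0
[ 631.59526091 -260.54061849  427.67579163]
clock: 1.9
eef_pos: [558.0, -78.3, 249.9]
eef_rot: [-3.141, -0.0, 0.002]
wrist_force: [-0.4, -0.5, 0.6]
finger_gap: 93.8
finger_force: 0.0
clock: 2.1
eef_pos: [558.4, -82.8, 249.4]
eef_rot: [3.141, 0.0, -0.002]
wrist_force: [1.2, -0.2, -0.2]
finger_gap: 93.9
finger_force: 0.0
[630.88468739 -82.89233763 428.4155496 ]
clock: 2.65
eef_pos: [528.2, 101.7, 249.5]
eef_rot: [-3.141, 0.0, 0.002]
wrist_force: [-0.4, 0.5, 1.0]
finger_gap: 94.1
finger_force: 0.0
clock: 2.85
eef_pos: [529.1, 97.3, 249.3]
eef_rot: [3.141, 0.0, -0.002]
wrist_force: [-0.1, -0.3, 0.1]
finger_gap: 93.9
finger_force: 0.0
[601.59178973  97.16548236 428.29354296]
clock: 3.4
eef_pos: [498.3, 281.7, 249.0]
eef_rot: [-3.141, 0.001, 0.002]
wrist_force: [-0.7, -0.2, -1.0]
finger_gap: 94.1
finger_force: 0.0
clock: 3.6
eef_pos: [499.4, 277.3, 249.4]
eef_rot: [3.141, 0.0, -0.002]
wrist_force: [-0.7, 0.0, 0.3]
finger_gap: 93.8
finger_force: 0.0
[571.9107029  277.1931817  428.34696033]
```

View pics/w1.png

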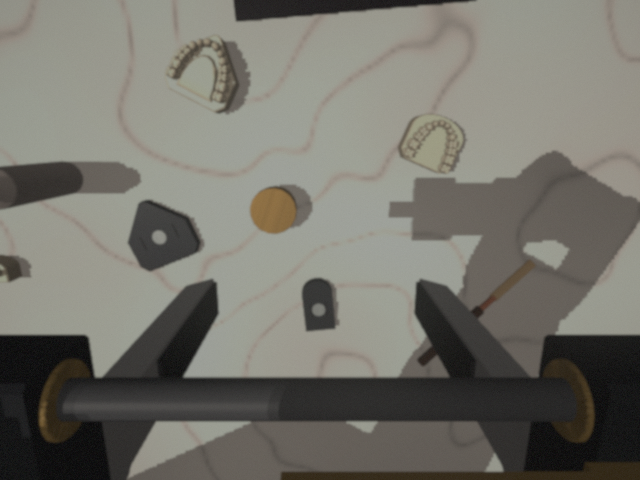

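View pics/w3.png

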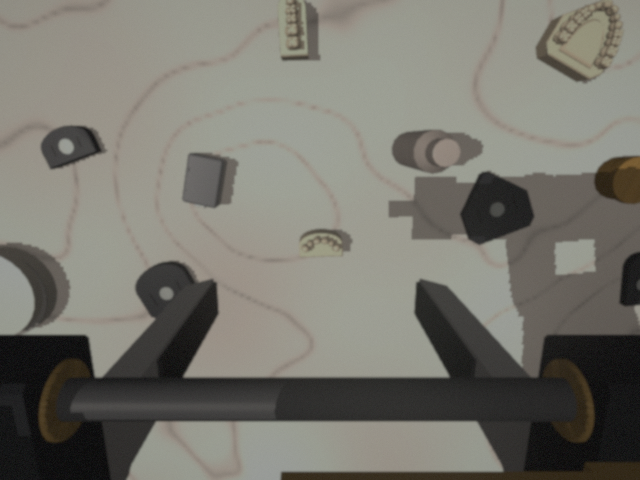

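The wrist views show the plates and casts clearly. In w1, the upper cast is at (205,72), the lower cast at (433,143), the upper plate at (160,237) and the quadrant plate at (318,305). In w3, the quadrant cast is at (294,30), the front cast at (322,243), the front plate at (68,147) and the lower plate at (166,290). Now I'll extract the outlines.

```bash
cat > out.py <<'E'
from h import *
HT=dict(p=10,c=21)
SZ=dict(upper=(64,62),lower=(50,54),quadrant=(52,26),front=(26,46))
def mask(c,kind):
    hsv=cv2.cvtColor(cv2.GaussianBlur(c[0],(3,3),0),cv2.COLOR_RGB2HSV); 
    m=(hsv[...,2]<80) if kind=="p" else (hsv[...,1]>42)&(hsv[...,1]<95)&(hsv[...,0]>18)&(hsv[...,0]<36)&(hsv[...,2]>60)
    return cv2.morphologyEx(m.astype(np.uint8),cv2.MORPH_CLOSE,np.ones((5,5)))
def outline(c,kind,xy,base=0):
    "hull pixels of the blob nearest to xy, outline in world with upright sides allowed for"
    h=HT[kind]; uv0=proj(c,[xy[0],xy[1],base+h])
    cs=[k for k in cv2.findContours(mask(c,kind),cv2.RETR_EXTERNAL,cv2.CHAIN_APPROX_NONE)[0] if cv2.contourArea(k)>150]
    ds=[-cv2.pointPolygonTest(k,tuple(map(float,uv0)),True) for k in cs]
    if not ds or min(ds)>25: return None
    k=cv2.convexHull(cs[int(np.argmin(ds))])[:,0].astype(float)
    if k.min()<3 or k[:,0].max()>636 or k[:,1].max()>476: return None
    k=np.concatenate([np.linspace(a,b,12)[:-1] for a,b in zip(k,np.roll(k,-1,0))])   # dense
    t=plane(c,k,base+h)[:,:2]; b=plane(c,k,base)[:,:2]
    e=np.roll(t,-1,0)-np.roll(t,1,0); n=np.c_[e[:,1],-e[:,0]]; n*=np.sign(((t-t.mean(0))*n).sum(1))[:,None]
    near=(n*(t-c[3][:2])).sum(1)<0
    o=np.where(near[:,None],b,t)
    return k,cv2.convexHull(o.astype(np.float32))[:,0].astype(float)
def pose(o,name,margin=0):
    a=cv2.approxPolyDP(o.astype(np.float32),2.5,True)[:,0].astype(float)
    e=np.roll(a,-1,0)-a; i=np.argmax(np.linalg.norm(e,axis=1)); p=a[i]; u=e[i]/np.linalg.norm(e[i])
    dn=np.concatenate([np.linspace(q,r,20) for q,r in zip(o,np.roll(o,-1,0))])
    s=(dn-p)@u; near=(abs((dn-p)@[-u[1],u[0]])<1.5)&(s>4)&(s<np.linalg.norm(e[i])-4)
    if near.sum()>4: u=cv2.fitLine(dn[near].astype(np.float32),cv2.DIST_HUBER,0,.01,.01)[:2,0].astype(float)
    x=u if name=="quadrant" else np.array([-u[1],u[0]])
    m=cv2.moments(o.astype(np.float32)); cen=np.array([m["m10"],m["m01"]])/m["m00"]
    s=(o-cen)@x
    if -s.min()>s.max(): x=-x          # the centroid lies nearer to the straight back
    y=np.array([-x[1],x[0]]); X,Y=o@x,o@y
    org=x*(X.min()+margin)+y*(Y.min()+Y.max())/2
    return org,np.arctan2(x[1],x[0]),(np.ptp(X),np.ptp(Y))
E
cat > all.py <<'E'
import pickle,sys
from out import *
V={n:pickle.load(open(n+".pkl","rb")) for n in sys.argv[1:]}
G=dict(c=dict(quadrant=(695,117),upper=(686,-152),lower=(622,-372),front=(491,89)),p=dict(front=(591,348),lower=(438,263),upper=(527,-93),quadrant=(448,-264)))
for k in "cp":
  for n,xy in G[k].items():
    for v,c in V.items():
      r=outline(c,k,xy)
      if r is None: continue
      o,a,sz=pose(r[1],n,4*(k=="p")); print(k,n,v,o.round(1),"yaw %.3f"%a,"size",np.round(sz,1),"want",np.array(SZ[n])+8*(k=="p"),"camdist",round(np.linalg.norm(c[3][:2]-o)))
E
python3 all.py w1 w2 w3 w4
python3 - <<'E'
import pickle; from out import *
t=[]
for n in("w1","w3"):
    c=pickle.load(open(n+".pkl","rb")); o=c[0].copy(); o[mask(c,"c")>0]=[255,0,0]; o[mask(c,"p")>0]=[0,255,0]; t.append(cv2.resize(o,(400,300)))
cv2.imwrite("pics/m.png",np.hstack(t)[:,:,::-1])
E
```

```text
c quadrant w2 [684.7 127.2] yaw -0.230 size [41.2 13.5] want [52 26] camdist 217
c upper w1 [ 674.4 -143.8] yaw -0.619 size [53.6 60.2] want [64 62] camdist 124
c upper w2 [ 675.3 -144.9] yaw -0.571 size [51.1 62.5] want [64 62] camdist 76
c lower w1 [ 607.3 -366.2] yaw -0.411 size [45.8 53.5] want [50 54] camdist 108
c front w2 [482.8  92.1] yaw -0.220 size [26.2 45.6] want [26 46] camdist 229
c front w3 [487.4  92. ] yaw 0.031 size [17.6 42.9] want [26 46] camdist 114
c front w4 [480.9  90.8] yaw 0.161 size [25.7 46.4] want [26 46] camdist 207
p front w3 [585.2 344.7] yaw 0.344 size [32.4 52.8] want [34 54] camdist 248
p front w4 [585.1 345.7] yaw 0.329 size [32.5 53.6] want [34 54] camdist 70
p lower w4 [420.1 254.5] yaw 0.450 size [54.8 61.2] want [58 62] camdist 154
p upper w1 [ 506.5 -103.5] yaw 0.366 size [69.6 67.9] want [72 70] camdist 201
p upper w2 [ 507.4 -102.9] yaw 0.388 size [68.7 68.2] want [72 70] camdist 125
p upper w3 [ 505.3 -101.2] yaw 0.325 size [70.8 70.9] want [72 70] camdist 221
p quadrant w1 [ 427.6 -266. ] yaw 0.106 size [56.1 32.3] want [60 34] camdist 204
```

View pics/m.png

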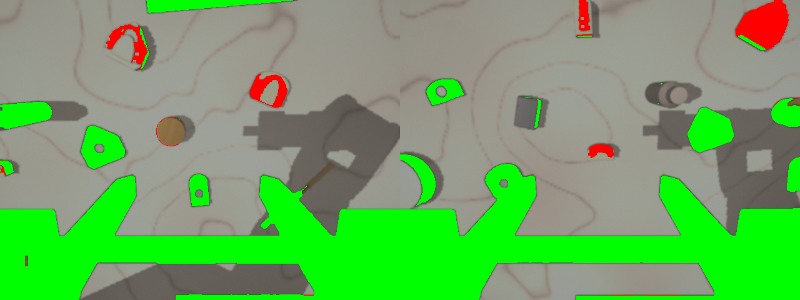

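The green plate masks are good, but the red cast masks miss the brightest stone. I'll check the colour statistics.

```bash
python3 - <<'E'
import pickle; from out import *
c=pickle.load(open("w1.pkl","rb")); L=cv2.cvtColor(cv2.GaussianBlur(c[0],(3,3),0),cv2.COLOR_RGB2LAB)
for v,us in((75,range(150,250,5)),(143,range(395,475,5)),(165,range(395,475,5)),(250,range(330,400,12))): print(v,[tuple(int(z) for z in L[v,u]) for u in us])
c=pickle.load(open("w3.pkl","rb")); L=cv2.cvtColor(cv2.GaussianBlur(c[0],(3,3),0),cv2.COLOR_RGB2LAB)
print([tuple(int(z) for z in L[249,u]) for u in range(290,356,4)],[tuple(int(z) for z in L[v,323]) for v in range(225,265,3)])
E
```

```text
75 [(161, 127, 133), (162, 126, 133), (162, 126, 133), (155, 127, 136), (145, 127, 138), (87, 129, 135), (112, 127, 137), (164, 125, 135), (164, 125, 134), (165, 125, 134), (165, 125, 134), (164, 125, 135), (165, 124, 135), (107, 127, 137), (143, 127, 139), (125, 128, 138), (103, 128, 137), (80, 128, 133), (106, 129, 132), (107, 129, 133)]
143 [(159, 128, 134), (113, 128, 136), (150, 126, 140), (142, 128, 139), (156, 126, 140), (128, 127, 138), (162, 124, 141), (163, 124, 141), (163, 124, 141), (162, 124, 140), (142, 126, 139), (144, 128, 139), (148, 127, 139), (147, 126, 139), (141, 127, 133), (163, 126, 134)]
165 [(166, 126, 134), (166, 125, 133), (165, 126, 134), (165, 125, 134), (159, 126, 134), (138, 127, 136), (152, 126, 140), (161, 124, 140), (161, 124, 140), (134, 128, 139), (138, 127, 139), (118, 128, 138), (123, 127, 133), (164, 125, 134), (165, 126, 133), (164, 126, 133)]
250 [(167, 125, 132), (167, 126, 132), (168, 126, 132), (168, 126, 131), (168, 126, 131), (168, 125, 131)]
[(162, 127, 134), (162, 127, 134), (161, 127, 136), (154, 126, 140), (143, 128, 139), (119, 127, 137), (157, 124, 140), (164, 124, 141), (164, 124, 141), (164, 124, 141), (160, 124, 140), (152, 126, 139), (139, 127, 139), (124, 127, 137), (112, 128, 133), (141, 127, 133), (164, 126, 134)] [(164, 126, 134), (136, 127, 134), (91, 127, 135), (149, 125, 139), (131, 127, 138), (143, 128, 140), (151, 126, 140), (162, 124, 140), (163, 124, 140), (164, 124, 141), (157, 125, 139), (161, 126, 134), (163, 127, 133), (163, 127, 133)]
```

```bash
cat > snap.py <<'E'
import sys,pickle; from h import *
c=cam("wrist"); pickle.dump(c,open(sys.argv[1]+".pkl","wb")); print(sys.argv[1],c[3].round(1))
E
sed -i 's/^    m=(hsv.*$/    L=cv2.cvtColor(cv2.GaussianBlur(c[0],(3,3),0),cv2.COLOR_RGB2LAB).astype(float)\n    m=(hsv[...,2]<95) if kind=="p" else ((L[...,2]-128)\/L[...,0]>.055)\&(L[...,2]>=134)\&(L[...,2]<150)/' out.py
(python3 nudge.py '[[-40,6,25,0,0,0],[-80,13,50,0,0,0],[-80,13,50,0,0,0],[-80,13,50,0,0,0],[-80,13,50,0,0,0]]'; python3 snap.py v5
python3 nudge.py '[[3,45,0,0,0,0],[5,90,0,0,0,0],[8,135,0,0,0,0],[10,176,0,0,0,0],[10,176,0,0,0,0]]'; python3 nudge.py '[[0,0,0,0,0,0],[0,0,0,0,0,0]]'; python3 snap.py v7
python3 nudge.py '[[48,-7,0,0,0,0],[96,-14,0,0,0,0],[144,-21,0,0,0,0],[190,-28,0,0,0,0],[190,-28,0,0,0,0]]'; python3 nudge.py '[[0,0,0,0,0,0],[0,0,0,0,0,0]]'; python3 snap.py v6
python3 nudge.py '[[-2,48,0,0,0,0],[-4,96,0,0,0,0],[-6,144,0,0,0,0],[-8,192,0,0,0,0],[-10,240,0,0,0,0]]'; python3 nudge.py '[[0,27,0,0,0,0],[0,27,0,0,0,0],[0,27,0,0,0,0],[0,27,0,0,0,0]]'; python3 snap.py v9
python3 nudge.py '[[-40,-14,0,0,0,0],[-80,-28,0,0,0,0],[-120,-42,0,0,0,0],[-150,-55,0,0,0,0],[-150,-55,0,0,0,0]]'; python3 nudge.py '[[0,0,0,0,0,0],[0,0,0,0,0,0]]'; python3 snap.py v8
python3 nudge.py '[[-17,42,0,0,0,0],[-35,84,0,0,0,0],[-52,126,0,0,0,0],[-70,167,0,0,0,0],[-70,167,0,0,0,0]]'; python3 nudge.py '[[0,0,0,0,0,0],[0,0,0,0,0,0]]'; python3 snap.py v10
python3 nudge.py '[[40,27,0,0,0,0],[80,54,0,0,0,0],[120,81,0,0,0,0],[160,108,0,0,0,0],[160,108,0,0,0,0]]'; python3 nudge.py '[[0,0,0,0,0,0],[0,0,0,0,0,0]]'; python3 snap.py v11) | grep -E "^v|eef_pos"
python3 all.py w1 w2 w3 w4 v5 v6 v7 v8 v9 v10 v11
python3 - <<'E'
import pickle; from out import *
t=[]
for n in("v6","v7","v9","v11"):
    c=pickle.load(open(n+".pkl","rb")); o=c[0].copy()
    for k,col in(("c",(255,0,0)),("p",(0,255,0))): cv2.drawContours(o,cv2.findContours(mask(c,k),0,1)[0],-1,col,1)
    t.append(o[0:300,120:520])
cv2.imwrite("pics/m2.png",np.vstack([np.hstack(t[:2]),np.hstack(t[2:])])[:,:,::-1])
E
```

```text
eef_pos: [420.4, 265.7, 200.8]
v5 [492.4 265.4 380. ]
eef_pos: [430.1, 86.2, 200.4]
eef_pos: [429.3, 90.5, 199.7]
v7 [501.7  90.4 378.8]
eef_pos: [621.9, 119.6, 196.1]
eef_pos: [618.0, 118.5, 199.7]
v6 [690.5 118.6 378.7]
eef_pos: [607.8, -123.6, 200.9]
eef_pos: [608.6, -147.9, 200.1]
v9 [ 681.  -147.8  379.1]
eef_pos: [456.4, -92.1, 200.1]
eef_pos: [459.5, -94.0, 199.6]
v8 [531.9 -94.  378.7]
eef_pos: [387.3, -265.0, 199.0]
eef_pos: [389.2, -260.6, 199.2]
v10 [ 461.7 -260.7  378.2]
eef_pos: [552.3, -369.8, 195.5]
eef_pos: [548.5, -368.0, 199.9]
v11 [ 621.  -367.9  378.8]
c quadrant w2 [675.4 120.3] yaw -0.131 size [52.6 25.7] want [52 26] camdist 208
c quadrant v6 [677.5 116.7] yaw 0.053 size [50.7 27.3] want [52 26] camdist 13
c upper w1 [ 672.6 -138.5] yaw -0.742 size [58.6 62.3] want [64 62] camdist 129
c upper w2 [ 668.1 -141.1] yaw -0.469 size [62.2 63.3] want [64 62] camdist 69
c upper v9 [ 667.4 -140.7] yaw -0.470 size [63.4 62.6] want [64 62] camdist 15
c upper v11 [ 672.9 -136.5] yaw -0.722 size [61.3 63.6] want [64 62] camdist 237
c lower w1 [ 606.1 -365.9] yaw -0.426 size
[... 1374 characters left out ...]
-103.4] yaw 0.394 size [69.7 69.9] want [72 70] camdist 126
p upper w3 [ 504.7 -102.1] yaw 0.358 size [71.5 72.3] want [72 70] camdist 222
p upper v7 [ 505.9 -102.4] yaw 0.398 size [71.1 68.6] want [72 70] camdist 193
p upper v8 [ 505.6 -103.5] yaw 0.389 size [71.  69.7] want [72 70] camdist 28
p upper v9 [ 507.1 -103.4] yaw 0.394 size [70.7 70.2] want [72 70] camdist 179
p upper v10 [ 505.1 -104.2] yaw 0.390 size [71.3 70.1] want [72 70] camdist 162
p quadrant w1 [ 425.6 -264.5] yaw 0.009 size [58.8 35.8] want [60 34] camdist 206
p quadrant v8 [ 477.8 -265.4] yaw 3.074 size [63.1 42.1] want [60 34] camdist 180
p quadrant v10 [ 426.1 -266.2] yaw 0.104 size [58.6 34.4] want [60 34] camdist 36
```

View pics/m2.png

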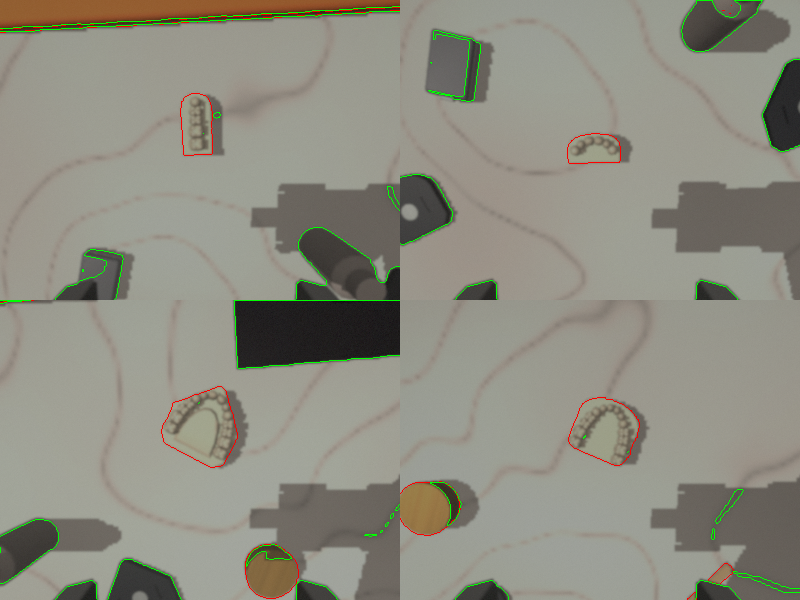

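The overhead contours are clean and the sizes agree with the text. Next I'll check heights by tracking features between pairs of views and triangulating them.

```bash
cat > tz.py <<'E'
import pickle
from out import *
def heights(A,B,kind,xy,z0):
    a,b=[pickle.load(open(n+".pkl","rb")) for n in(A,B)]
    ga,gb=[cv2.cvtColor(c[0],cv2.COLOR_RGB2GRAY) for c in(a,b)]
    r=outline(a,kind,xy); m=np.zeros_like(ga); cv2.fillPoly(m,[r[0].astype(np.int32)],255)
    # bring view b onto view a through the plane z0 (a homography from the calibration), so that patches look alike
    q=np.float32([[0,0],[640,0],[640,480],[0,480]]); H=cv2.getPerspectiveTransform(q,proj(b,plane(a,q,z0)).astype(np.float32))
    wb=cv2.warpPerspective(gb,H,(640,480),flags=cv2.INTER_LINEAR|cv2.WARP_INVERSE_MAP)
    p=cv2.goodFeaturesToTrack(ga,30,.05,4,mask=m)
    p2,st,er=cv2.calcOpticalFlowPyrLK(ga,wb,p,None,winSize=(13,13),maxLevel=2)
    pb=cv2.perspectiveTransform(p2,H)
    out=[tri(a,u[0],b,v[0]) for u,v,s in zip(p,pb,st[:,0]) if s]
    z=np.array([o[0][2] for o in out if o[1]<2]); return len(z),np.percentile(z,[10,25,50,75,90]).round(1) if len(z) else None
for n,A,B,k,xy in [("quadrant","v6","w3","c",(695,117)),("upper","v9","w2","c",(686,-152)),("lower","v11","w1","c",(622,-372)),("front","v7","w3","c",(491,89)),
 ("upper","v8","w2","p",(527,-93)),("lower","v5","w4","p",(438,263)),("front","w4","w3","p",(591,348)),("quadrant","v10","w1","p",(448,-264))]:
    print(k,n,*heights(A,B,k,xy,10 if k=="p" else 25))
E
python3 tz.py; python3 go.py 606 -366 200 -0.391
```

```text
c quadrant 1 [-20.3 -20.3 -20.3 -20.3 -20.3]
c upper 23 [17.7 23.8 28.6 30.7 31.3]
c lower 20 [22.7 24.  26.7 29.6 30. ]
c front 5 [24.5 24.8 25.4 26.3 26.4]
p upper 19 [-0.4  2.4  8.7 10.4 11.9]
p lower 28 [-2.3 -0.6  1.1  9.7 11. ]
p front 11 [-0.5  6.1  9.1 10.4 11.1]
p quadrant 10 [ 7.9  8.9  9.9 10.4 10.7]
[57.6 -2.1  0.5] [ 0.    -0.001  0.392] rows 2.6 8.9
```

The triangulated heights agree with the text: teeth at about 31 and plate tops at about 10. I'll re-measure the quadrant later. I'm now keeping track of the commanded pose and starting with the lower cast.

```bash
cat > go.py <<'E'
# python3 go.py x y z yaw : shift in tool axes (turn rz) from the commanded pose (kept in cmd.json, as if the rounded shift is then run), tool down
import sys,json; from h import *
t=np.array(list(map(float,sys.argv[1:]))); c=np.array(json.load(open("cmd.json")))
f=lambda yaw: R.from_euler("xyz",[np.pi,0,yaw]).as_matrix()
d=(f(c[3]).T@(t[:3]-c[:3])).round(); w=round(c[3]-t[3],2)
json.dump([*(c[:3]+f(c[3])@d),c[3]-w],open("cmd.json","w"))
print("shift",d,"rz",w,"rows %.1f"%max(np.linalg.norm(d)/50,abs(w)/.15))
E
echo "[548.7,-369.1,199.4,0]">cmd.json
python3 go.py 626.4 -375 64 -0.391; python3 go.py 626.4 -375 4 -0.391;python3 go.py 626.4 -375 160 -0.391;
```

```text
shift [ 78.   6. 135.] rz 0.39 rows 3.1
shift [-0.  0. 60.] rz 0.0 rows 1.2
shift [  -0.    0. -156.] rz 0.0 rows 3.1
```

```bash
python3 nudge.py '[[20,2,34,0,0,0.1],[40,3,68,0,0,0.2],[60,5,102,0,0,0.3],[78,6,135,0,0,0.39],[78,6,135,0,0,0.39]]' 94 20; python3 nudge.py '[[0,0,20,0,0,0],[0,0,40,0,0,0],[0,0,52,0,0,0],[0,0,60,0,0,0],[0,0,60,0,0,0]]'; python3 nudge.py '[[0,0,0,0,0,0],[0,0,0,0,0,0],[0,0,0,0,0,0],[0,0,0,0,0,0],[0,0,0,0,0,0]]' 40 15
```

```text
clock: 9.4
eef_pos: [625.8, -373.1, 59.7]
eef_rot: [-3.14, 0.007, -0.391]
wrist_force: [0.1, 0.3, -0.5]
finger_gap: 94.1
finger_force: 0.0
clock: 9.9
eef_pos: [626.4, -375.1, 4.8]
eef_rot: [-3.142, 0.0, -0.39]
wrist_force: [-0.9, 0.4, -0.5]
finger_gap: 94.1
finger_force: 0.0
clock: 10.4
eef_pos: [626.7, -375.2, 4.6]
eef_rot: [3.142, -0.0, -0.39]
wrist_force: [0.5, -0.6, -0.9]
finger_gap: 57.6
finger_force: 0.0
```

```bash
python3 nudge.py '[[0,0,0,0,0,0],[0,0,0,0,0,0],[0,0,0,0,0,0],[0,0,0,0,0,0],[0,0,0,0,0,0]]' 40 25; python3 nudge.py '[[0,0,-15,0,0,0],[0,0,-35,0,0,0],[0,0,-75,0,0,0],[0,0,-115,0,0,0],[0,0,-156,0,0,0]]'
python3 go.py 436 263 160 0.444;python3 go.py 436 263 30 0.444;python3 go.py 436 263 15 0.444;
```

```text
clock: 10.9
eef_pos: [626.7, -375.2, 4.5]
eef_rot: [-3.142, -0.0, -0.39]
wrist_force: [0.4, 0.7, 2.0]
finger_gap: 53.7
finger_force: 25.0
clock: 11.4
eef_pos: [626.4, -375.1, 162.9]
eef_rot: [3.141, -0.0, -0.39]
wrist_force: [-0.5, -0.3, -1.5]
finger_gap: 53.7
finger_force: 25.0
shift [-419. -518.    0.] rz -0.83 rows 13.3
shift [ -0.   0. 130.] rz -0.0 rows 2.6
shift [-0.  0. 15.] rz -0.0 rows 0.3
```

```bash
echo "[626.4,-375,160,-0.39]">cmd.json; cat h.py >/dev/null
python3 go.py 438.2 263.2 160 0.444;python3 go.py 438.2 263.2 30 0.444;python3 go.py 438.2 263.2 14.5 0.444;cat cmd.json
```

```text
shift [-417. -519.   -0.] rz -0.83 rows 13.3
shift [ -0.   0. 130.] rz -0.0 rows 2.6
shift [-0.  0. 15.] rz -0.0 rows 0.3
[438.0307094884212, 263.5663711723038, 14.999999999999943, 0.43999999999999995]
```

```bash
python3 nudge.py '[[-15,-19,0,0,0,0],[-42,-52,0,0,0,0],[-72,-90,0,0,0,0],[-102,-127,0,0,0,0],[-132,-164,0,0,0,0]]' |grep eef; python3 nudge.py '[[-30,-37,0,0,0,0],[-60,-75,0,0,0,0],[-90,-112,0,0,0,0],[-120,-149,0,0,0,0],[-150,-187,0,0,0,0]]'|grep eef;  python3 nudge.py '[[-30,-37,0,0,0,-0.14],[-60,-75,0,0,0,-0.28],[-90,-112,0,0,0,-0.42],[-115,-143,0,0,0,-0.56],[-135,-168,0,0,0,-0.7]]'|grep eef; python3 nudge.py '[[0,0,0,0,0,-0.13],[0,0,0,0,0,-0.13],[0,0,0,0,0,-0.13]]'
```

```text
eef_pos: [566.1, -171.7, 161.4]
eef_rot: [3.142, -0.001, -0.39]
eef_pos: [498.6, 58.2, 161.5]
eef_rot: [-3.141, -0.001, -0.39]
eef_pos: [437.5, 265.4, 161.5]
eef_rot: [-3.141, -0.001, 0.317]
clock: 13.2
eef_pos: [438.6, 263.1, 160.9]
eef_rot: [3.141, -0.001, 0.436]
wrist_force: [0.0, -0.2, -0.9]
finger_gap: 53.6
finger_force: 25.0
```

```bash
python3 nudge.py '[[0,0,40,0,0,0],[0,0,85,0,0,0],[0,0,115,0,0,0],[0,0,130,0,0,0],[0,0,130,0,0,0]]'|grep -E "eef_pos|wrist"; python3 nudge.py '[[0,0,5,0,0,0],[0,0,10,0,0,0],[0,0,13,0,0,0],[0,0,15,0,0,0],[0,0,15,0,0,0]]'|grep -E "eef_pos|wrist";python3 nudge.py '[[0,0,0.5,0,0,0],[0,0,1,0,0,0],[0,0,1,0,0,0]]'
```

```text
eef_pos: [437.8, 262.2, 28.8]
wrist_force: [0.0, 0.4, -0.8]
eef_pos: [438.5, 263.4, 15.5]
wrist_force: [-0.6, 0.6, -1.3]
clock: 14.5
eef_pos: [438.4, 263.5, 14.5]
eef_rot: [-3.142, -0.0, 0.44]
wrist_force: [-0.1, -0.4, -1.1]
finger_gap: 53.9
finger_force: 25.0
```

```bash
python3 nudge.py '[[0,0,0.5,0,0,0],[0,0,1,0,0,0],[0,0,1,0,0,0]]'|grep -E "eef_pos|wrist"; python3 nudge.py '[[0,0,0.5,0,0,0],[0,0,0.5,0,0,0]]'|grep -E "eef_pos|wrist"
```

```text
eef_pos: [438.5, 263.5, 14.5]
wrist_force: [-7.1, -4.1, 14.3]
eef_pos: [438.5, 263.5, 14.4]
wrist_force: [-8.8, -5.9, 21.5]
```

```bash
python3 nudge.py '[[0,0,-0.5,0,0,0],[0,0,-1,0,0,0]]'|grep -E "wrist";python3 nudge.py '[[0,0,0,0,0,0],[0,0,0,0,0,0],[0,0,0,0,0,0],[0,0,0,0,0,0],[0,0,0,0,0,0]]' 80 | grep -E "wrist|gap";  python3 nudge.py '[[0,0,-20,0,0,0],[0,0,-60,0,0,0],[0,0,-100,0,0,0],[0,0,-145,0,0,0],[0,0,-186,0,0,0]]'
echo "[438.0,263.6,200.5,0.44]">cmd.json; python3 go.py 380 263.6 200.5 .44
```

```text
wrist_force: [-0.8, -0.2, 0.3]
wrist_force: [-0.2, 0.4, -0.4]
finger_gap: 79.9
clock: 16.2
eef_pos: [438.3, 263.3, 202.1]
eef_rot: [-3.142, -0.001, 0.44]
wrist_force: [0.2, -0.3, 0.1]
finger_gap: 79.9
finger_force: 0.0
shift [-52. -25.  -0.] rz 0.0 rows 1.2
```

```bash
echo "[438.0,263.6,200.5,0.44]">cmd.json
cat > chk.py <<'E'
# python3 chk.py view name x y : cast on plate, seen from above
import sys,pickle; from out import *
c=pickle.load(open(sys.argv[1]+".pkl","rb")); n=sys.argv[2]; xy=list(map(float,sys.argv[3:5]))
o=c[0].copy(); P={}
for k,b,m in(("c",10,0),("p",0,4)):
    r=outline(c,k,xy,b)
    if r is None: print(k,"none"); continue
    P[k]=pose(r[1],n,m); print(k,P[k][0].round(1),"yaw %.3f"%P[k][1],np.round(P[k][2],1)); cv2.polylines(o,[r[0].astype(np.int32)],True,(255,0,0) if k=="c" else (0,255,0),1)
if len(P)==2: print("off",np.linalg.norm(P["c"][0]-P["p"][0]).round(1))
u,v=proj(c,[*xy,20]).astype(int); u=np.clip(u,100,540); v=np.clip(v,80,400)
cv2.imwrite(f"pics/{sys.argv[1]}.png",cv2.resize(o[v-80:v+80,u-100:u+100],None,fx=3,fy=3)[:,:,::-1])
E
python3 nudge.py '[[0,0,0,0,0,0],[0,0,0,0,0,0]]' | grep eef; python3 snap.py l1; python3 chk.py l1 lower 440 264
```

```text
eef_pos: [438.5, 263.4, 200.1]
eef_rot: [-3.142, -0.001, 0.44]
l1 [503.8 294.3 379.1]
c [417.4 254. ] yaw 0.417 [49.9 56.1]
p none
```

View pics/l1.png

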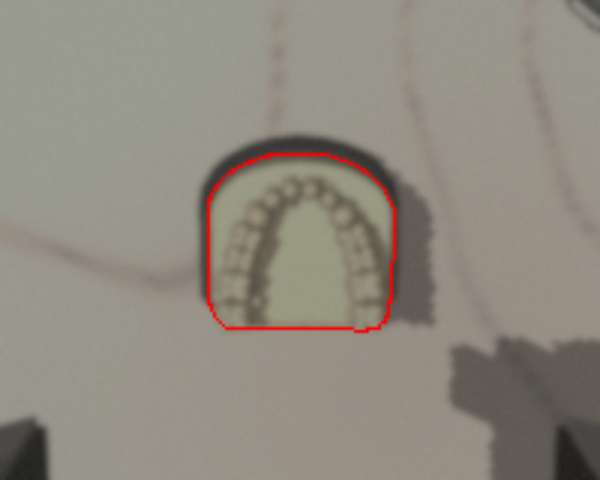

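The lower cast sits on its plate within about 1.5 mm, with an even front margin in the picture. Next is the front cast.

```bash
python3 go.py 491 92.6 64 0.03; python3 go.py 491 92.6 4 0.03; python3 go.py 491 92.6 160 .03; python3 go.py 593.5 348.8 160 .336; python3 go.py 593.5 348.8 30 .336; cat cmd.json
```

```text
shift [-25. 177. 137.] rz 0.41 rows 4.5
shift [ 0.  0. 60.] rz 0.0 rows 1.2
shift [   0.    0. -156.] rz 0.0 rows 3.1
shift [ 110. -253.   -1.] rz -0.31 rows 5.5
shift [  0.   0. 131.] rz 0.0 rows 2.6
[593.1341358973401, 348.99613254418483, 29.49999999999997, 0.34]
```

```bash
(python3 nudge.py '[[-6,40,25,0,0,0.1],[-12,80,55,0,0,0.2],[-18,120,85,0,0,0.3],[-23,155,115,0,0,0.4],[-25,177,137,0,0,0.41]]'; python3 nudge.py '[[0,0,0,0,0,0],[0,0,20,0,0,0],[0,0,45,0,0,0],[0,0,60,0,0,0],[0,0,60,0,0,0]]'; python3 nudge.py '[[0,0,0,0,0,0],[0,0,0,0,0,0],[0,0,0,0,0,0],[0,0,0,0,0,0],[0,0,0,0,0,0]]' 35 20; python3 nudge.py '[[0,0,0,0,0,0],[0,0,0,0,0,0],[0,0,0,0,0,0],[0,0,0,0,0,0],[0,0,0,0,0,0]]') | grep -E "eef|gap|force"
```

```text
eef_pos: [489.8, 90.2, 59.5]
eef_rot: [3.141, 0.004, 0.025]
wrist_force: [-0.3, -0.7, 0.6]
finger_gap: 80.1
finger_force: 0.0
eef_pos: [490.3, 93.4, 1.6]
eef_rot: [3.142, 0.002, 0.031]
wrist_force: [0.1, 0.1, -0.8]
finger_gap: 79.9
finger_force: 0.0
eef_pos: [491.2, 92.7, 3.2]
eef_rot: [-3.142, -0.0, 0.03]
wrist_force: [-1.5, 0.8, 1.7]
finger_gap: 45.7
finger_force: 20.0
eef_pos: [491.2, 92.7, 3.2]
eef_rot: [-3.141, -0.0, 0.03]
wrist_force: [-2.1, 0.8, 4.5]
finger_gap: 45.8
finger_force: 20.0
```

```bash
(python3 nudge.py '[[0,0,-15,0,0,0],[0,0,-40,0,0,0],[0,0,-80,0,0,0],[0,0,-120,0,0,0],[0,0,-156,0,0,0]]'; python3 nudge.py '[[10,-23,0,0,0,0],[28,-65,0,0,0,-0.08],[48,-111,0,0,0,-0.16],[68,-157,0,0,0,-0.24],[88,-203,-1,0,0,-0.31]]'; python3 nudge.py '[[0,0,0,0,0,0]]')|grep -E "eef|gap"; python3 go.py 593.5 348.8 160 .336 
```

```text
eef_pos: [491.1, 92.5, 160.7]
eef_rot: [3.142, -0.0, 0.03]
finger_gap: 45.8
eef_pos: [573.2, 299.5, 159.5]
eef_rot: [3.141, 0.0, 0.343]
finger_gap: 45.9
eef_pos: [573.2, 302.1, 158.1]
eef_rot: [-3.141, 0.001, 0.346]
finger_gap: 45.4
shift [   0.    0. -131.] rz 0.0 rows 2.6
```

```bash
echo "[573.0,298.2,160.5,0.34]">cmd.json; python3 nudge.py '[[0,0,0,0,0,0],[0,0,0,0,0,0]]'|grep eef;  python3 go.py 593.5 348.8 160.5 .34;python3 go.py 593.5 348.8 29.5 .34
```

```text
eef_pos: [572.7, 296.7, 159.8]
eef_rot: [3.141, 0.001, 0.339]
shift [ 36. -41.  -0.] rz 0.0 rows 1.1
shift [  0.   0. 131.] rz 0.0 rows 2.6
```

```bash
(python3 nudge.py '[[12,-14,0,0,0,0],[28,-32,0,0,0,0],[36,-41,0,0,0,0],[36,-41,0,0,0,0],[36,-41,0,0,0,0]]'; python3 nudge.py '[[0,0,40,0,0,0],[0,0,85,0,0,0],[0,0,115,0,0,0],[0,0,131,0,0,0],[0,0,131,0,0,0]]'; python3 nudge.py '[[0,0,5,0,0,0],[0,0,10,0,0,0],[0,0,13,0,0,0],[0,0,14,0,0,0],[0,0,14.5,0,0,0]]';python3 nudge.py '[[0,0,0.5,0,0,0],[0,0,1,0,0,0],[0,0,1,0,0,0]]')|grep -E "eef|wrist"; 
```

```text
eef_pos: [593.2, 347.1, 160.1]
eef_rot: [3.141, 0.0, 0.339]
wrist_force: [0.4, 0.5, -1.7]
eef_pos: [592.5, 347.2, 27.5]
eef_rot: [3.141, 0.003, 0.339]
wrist_force: [1.5, 1.0, -0.6]
eef_pos: [593.3, 348.4, 14.7]
eef_rot: [-3.142, -0.0, 0.34]
wrist_force: [0.0, -0.8, -0.2]
eef_pos: [593.2, 348.4, 13.5]
eef_rot: [-3.142, -0.0, 0.34]
wrist_force: [0.4, 0.3, -0.6]
```

```bash
for i in 1 ; do python3 nudge.py '[[0,0,0.3,0,0,0],[0,0,0.6,0,0,0],[0,0,0.6,0,0,0]]'|grep -E "eef_pos|wrist"; python3 nudge.py '[[0,0,0.3,0,0,0],[0,0,0.6,0,0,0],[0,0,0.6,0,0,0]]'|grep -E "eef_pos|wrist"; done
```

```text
eef_pos: [593.3, 348.4, 13.2]
wrist_force: [-2.4, -0.8, 4.7]
eef_pos: [593.2, 348.4, 13.2]
wrist_force: [-5.1, -3.9, 9.8]
```

```bash
(python3 nudge.py '[[0,0,-0.3,0,0,0],[0,0,-0.6,0,0,0]]';python3 nudge.py '[[0,0,0,0,0,0],[0,0,0,0,0,0],[0,0,0,0,0,0],[0,0,0,0,0,0],[0,0,0,0,0,0]]' 70;  python3 nudge.py '[[0,0,-20,0,0,0],[0,0,-60,0,0,0],[0,0,-100,0,0,0],[0,0,-145,0,0,0],[0,0,-187,0,0,0]]'; python3 nudge.py '[[0,0,0,0,0,0],[0,0,0,0,0,0]]') | grep -E "eef|gap|wrist"
echo "[593.3,348.8,200.4,0.34]">cmd.json;  python3 snap.py f1; python3 chk.py f1 front 594 350
```

```text
eef_pos: [593.2, 348.4, 13.2]
eef_rot: [-3.142, -0.0, 0.34]
wrist_force: [-2.5, -0.6, 3.4]
finger_gap: 45.8
eef_pos: [593.2, 348.3, 12.7]
eef_rot: [3.142, 0.0, 0.34]
wrist_force: [0.5, 0.2, -0.1]
finger_gap: 69.7
eef_pos: [593.0, 348.3, 202.0]
eef_rot: [-3.142, -0.001, 0.34]
wrist_force: [0.8, -0.3, -0.2]
finger_gap: 70.0
eef_pos: [593.3, 348.4, 200.3]
eef_rot: [-3.141, -0.001, 0.34]
wrist_force: [0.0, -0.1, -0.6]
finger_gap: 69.9
f1 [661.4 372.6 379.4]
c [584.3 345.2] yaw 0.358 [25.4 48.2]
p [587.6 345.6] yaw 0.322 [31.2 54.1]
off 3.4
```

View pics/f1.png

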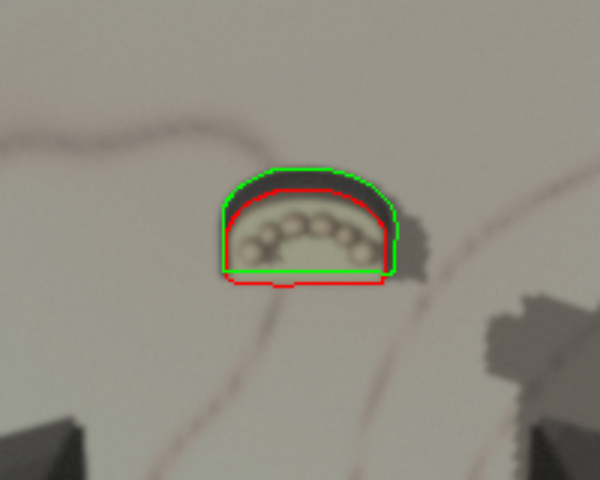

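The front cast sits within about 1 mm; the camera can't see the plate's hidden back edge, hence the green outline's offset. Next is the quadrant, with two views first to get its height.

```bash
python3 go.py 630 170 200.4 0.05;  python3 go.py 630 90 200.4 0.05; python3 go.py 701.5 118 64.4 .053;
```

```text
shift [-25. 181.   0.] rz 0.29 rows 3.7
shift [-4. 80.  0.] rz 0.0 rows 1.6
shift [ 73. -25. 136.] rz -0.0 rows 3.1
```

```bash
(python3 nudge.py '[[-6,45,0,0,0,0.1],[-12,90,0,0,0,0.2],[-19,135,0,0,0,0.29],[-25,181,0,0,0,0.29],[-25,181,0,0,0,0.29]]';python3 nudge.py '[[0,0,0,0,0,0],[0,0,0,0,0,0]]'; python3 snap.py q1; python3 nudge.py '[[-2,40,0,0,0,0],[-4,80,0,0,0,0],[-4,80,0,0,0,0],[-4,80,0,0,0,0]]'; python3 snap.py q2)| grep -E "eef|^q"
sed -i '/^for n,A,B/,$d' tz.py; python3 - <<'E'
from tz import *
for A,B in(("q1","q2"),("q2","v6")): print(heights(A,B,"c",(695,117),25))
for v in("q1","q2","v6"):
    r=outline(pickle.load(open(v+".pkl","rb")),"c",(695,117)); print(pose(r[1],"quadrant"))
E
```

```text
eef_pos: [630.4, 164.2, 197.9]
eef_rot: [3.14, 0.003, 0.045]
eef_pos: [629.5, 170.3, 198.7]
eef_rot: [3.142, 0.002, 0.051]
q1 [702.1 174.  377.6]
eef_pos: [629.8, 89.8, 199.6]
eef_rot: [-3.141, 0.0, 0.05]
q2 [702.2  93.4 378.6]
(28, array([21.1, 23.3, 25.9, 27.4, 28.2]))
(23, array([21.2, 22.4, 24.4, 27.7, 28.5]))
(array([676.69673541, 117.28568854]), np.float64(0.030031482488667743), (np.float64(52.79285597514365), np.float64(27.121236507001413)))
(array([678.27302856, 116.78086137]), np.float64(0.053192827278078295), (np.float64(48.974189333615755), np.float64(25.889271121804086)))
(array([677.50243557, 116.70745376]), np.float64(0.05310056756878679), (np.float64(50.68100419142502), np.float64(27.264548048477536)))
```

```bash
(python3 nudge.py '[[20,-8,34,0,0,0],[42,-15,70,0,0,0],[62,-21,110,0,0,0],[73,-25,136,0,0,0],[73,-25,136,0,0,0]]'; python3 nudge.py '[[0,0,0,0,0,0],[0,0,20,0,0,0],[0,0,45,0,0,0],[0,0,60,0,0,0],[0,0,60,0,0,0]]'; python3 nudge.py '[[0,0,0,0,0,0],[0,0,0,0,0,0],[0,0,0,0,0,0],[0,0,0,0,0,0],[0,0,0,0,0,0]]' 15 20; python3 nudge.py '[[0,0,0,0,0,0],[0,0,0,0,0,0],[0,0,0,0,0,0],[0,0,0,0,0,0],[0,0,0,0,0,0]]') | grep -E "eef|gap|force"; cat cmd.json
```

```text
eef_pos: [699.9, 119.9, 58.6]
eef_rot: [3.141, 0.007, 0.052]
wrist_force: [-0.5, 0.4, -1.0]
finger_gap: 69.8
finger_force: 0.0
eef_pos: [700.9, 118.0, 3.4]
eef_rot: [3.142, 0.001, 0.05]
wrist_force: [-0.9, -0.4, -0.3]
finger_gap: 69.9
finger_force: 0.0
eef_pos: [701.7, 117.9, 4.2]
eef_rot: [-3.142, -0.0, 0.05]
wrist_force: [-0.2, -0.4, 0.3]
finger_gap: 33.5
finger_force: 0.0
eef_pos: [701.7, 117.9, 4.0]
eef_rot: [-3.142, -0.0, 0.05]
wrist_force: [-1.4, -0.3, 2.0]
finger_gap: 25.6
finger_force: 20.0
[701.7549193164187, 118.34152659380258, 64.4, 0.050000000000000044]
```

```bash
echo "[701.75,118.3,4.4,0.05]">cmd.json; python3 go.py 701.75 118.3 160.4 .05;python3 go.py 449.8 -264 160.4 .104; python3 go.py 449.8 -264 29.4 .104; cat cmd.json
```

```text
shift [  -0.    0. -156.] rz 0.0 rows 3.1
shift [-271.  369.    0.] rz -0.05 rows 9.2
shift [  0.   0. 131.] rz -0.0 rows 2.6
[449.5309928938444, -263.7832009580964, 29.40000000000009, 0.1]
```

```bash
python3 nudge.py '[[0,0,-15,0,0,0],[0,0,-40,0,0,0],[0,0,-80,0,0,0],[0,0,-120,0,0,0],[0,0,-156,0,0,0]]'| grep -E "eef|gap|wrist"
```

```text
eef_pos: [701.6, 117.9, 163.1]
eef_rot: [-3.141, -0.002, 0.05]
wrist_force: [-0.4, -0.5, -1.3]
finger_gap: 26.1
```

```bash
(python3 nudge.py '[[-14,19,0,0,0,0],[-40,55,0,0,0,0],[-70,95,0,0,0,0],[-99,135,0,0,0,0],[-128,174,0,0,0,0]]'; python3 nudge.py '[[-29,39,0,0,0,0],[-58,79,0,0,0,0],[-87,118,0,0,0,0],[-116,158,0,0,0,0],[-138,188,0,0,0,-0.05]]'; python3 nudge.py '[[0,0,0,0,0,0],[0,0,0,0,0,0]]')| grep -E "eef|gap|wrist";python3 go.py 449.8 -264 29.4 .1
```

```text
eef_pos: [581.1, -63.7, 160.8]
eef_rot: [3.141, -0.001, 0.05]
wrist_force: [1.5, -1.8, -0.0]
finger_gap: 26.0
eef_pos: [452.3, -258.9, 161.0]
eef_rot: [3.141, -0.001, 0.099]
wrist_force: [0.8, 0.7, -1.7]
finger_gap: 25.7
eef_pos: [453.8, -257.3, 160.6]
eef_rot: [3.141, -0.001, 0.098]
wrist_force: [0.1, -0.6, -1.3]
finger_gap: 25.7
shift [0. 0. 0.] rz 0.0 rows 0.0
```

```bash
(python3 nudge.py '[[-5,7,0,0,0,0],[-5,7,40,0,0,0],[-5,7,85,0,0,0],[-5,7,118,0,0,0],[-5,7,131,0,0,0]]'; python3 nudge.py '[[0,0,4,0,0,0],[0,0,9,0,0,0],[0,0,13,0,0,0],[0,0,14,0,0,0],[0,0,14,0,0,0]]';python3 nudge.py '[[0,0,0.5,0,0,0],[0,0,1,0,0,0],[0,0,1,0,0,0]]';python3 nudge.py '[[0,0,0.3,0,0,0],[0,0,0.6,0,0,0],[0,0,0.6,0,0,0]]')|grep -E "eef|wrist"; 
```

```text
eef_pos: [448.8, -263.0, 26.1]
eef_rot: [-3.139, 0.003, 0.101]
wrist_force: [-0.7, -0.3, -0.4]
eef_pos: [449.9, -264.6, 15.4]
eef_rot: [3.141, -0.001, 0.1]
wrist_force: [0.5, 0.1, -0.5]
eef_pos: [449.7, -264.4, 14.0]
eef_rot: [3.141, -0.0, 0.1]
wrist_force: [0.4, -0.4, -0.7]
eef_pos: [449.7, -264.4, 13.9]
eef_rot: [3.141, -0.0, 0.1]
wrist_force: [-3.4, 2.7, 9.1]
```

```bash
(python3 nudge.py '[[0,0,-0.3,0,0,0],[0,0,-0.5,0,0,0]]';python3 nudge.py '[[0,0,0,0,0,0],[0,0,0,0,0,0],[0,0,0,0,0,0],[0,0,0,0,0,0],[0,0,0,0,0,0]]' 50;  python3 nudge.py '[[0,0,-20,0,0,0],[0,0,-60,0,0,0],[0,0,-100,0,0,0],[0,0,-145,0,0,0],[0,0,-186,0,0,0]]'; python3 nudge.py '[[0,0,0,0,0,0],[0,0,0,0,0,0]]') | grep -E "eef|gap|wrist"
echo "[449.7,-264.1,200.3,0.1]">cmd.json;  python3 snap.py qp1; python3 chk.py qp1 quadrant 450 -264
```

```text
eef_pos: [449.7, -264.4, 13.9]
eef_rot: [3.141, -0.0, 0.1]
wrist_force: [-1.3, 0.4, 1.4]
finger_gap: 25.5
eef_pos: [449.7, -264.4, 13.7]
eef_rot: [3.142, 0.0, 0.1]
wrist_force: [0.1, 0.6, 0.5]
finger_gap: 49.6
eef_pos: [449.5, -264.3, 201.9]
eef_rot: [3.141, -0.001, 0.1]
wrist_force: [0.9, -0.9, -0.2]
finger_gap: 50.0
eef_pos: [449.7, -264.4, 199.9]
eef_rot: [3.141, -0.001, 0.1]
wrist_force: [-0.2, -0.0, -0.5]
finger_gap: 50.0
qp1 [ 521.6 -257.1  378.9]
c [ 426.1 -266.4] yaw 0.081 [50.4 28. ]
p [ 475.7 -260.8] yaw -3.047 [56.6 32.8]
off 49.9
```

View pics/qp1.png

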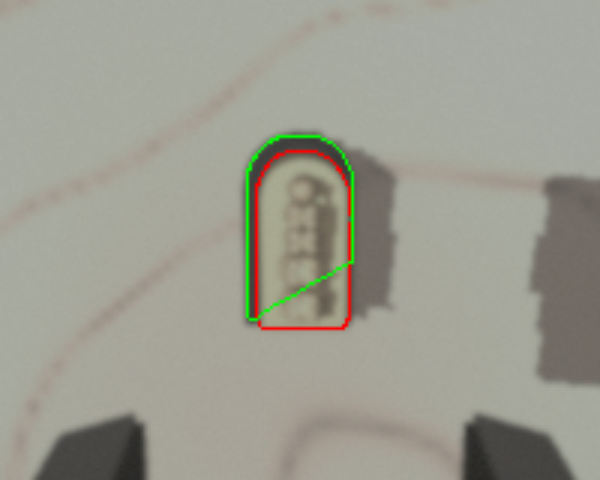

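The quadrant is seated within 1 mm. Now closing the fingers to press at x=12.

```bash
python3 go.py 438 -265.2 60.3 .1; (python3 nudge.py '[[0,0,0,0,0,0],[0,0,0,0,0,0],[0,0,0,0,0,0],[0,0,0,0,0,0],[0,0,0,0,0,0]]' 0 10; python3 nudge.py '[[-4,0,35,0,0,0],[-8,0,70,0,0,0],[-12,0,105,0,0,0],[-12,0,130,0,0,0],[-12,0,140,0,0,0]]'; python3 nudge.py '[[0,0,5,0,0,0],[0,0,10,0,0,0],[0,0,14,0,0,0],[0,0,15,0,0,0],[0,0,15,0,0,0]]'; python3 nudge.py '[[0,0,0.5,0,0,0],[0,0,1,0,0,0],[0,0,1.5,0,0,0],[0,0,1.5,0,0,0]]') | grep -E "eef|gap|wrist"
```

```text
shift [-12.  -0. 140.] rz 0.0 rows 2.8
eef_pos: [449.6, -264.4, 199.5]
eef_rot: [-3.141, 0.0, 0.1]
wrist_force: [-0.0, 0.3, 0.4]
finger_gap: 13.9
eef_pos: [436.8, -265.0, 57.6]
eef_rot: [-3.139, 0.002, 0.1]
wrist_force: [0.8, 0.5, -0.1]
finger_gap: 0.4
eef_pos: [437.9, -265.7, 45.1]
eef_rot: [3.141, -0.0, 0.1]
wrist_force: [0.6, 0.2, -1.4]
finger_gap: 0.5
eef_pos: [437.7, -265.6, 43.2]
eef_rot: [-3.142, 0.0, 0.1]
wrist_force: [0.6, -0.5, -0.3]
finger_gap: 0.6
```

```bash
python3 nudge.py '[[0,0,0.5,0,0,0],[0,0,1,0,0,0],[0,0,1,0,0,0]]'| grep -E "eef_pos|wrist";python3 nudge.py '[[0,0,0.5,0,0,0],[0,0,1,0,0,0],[0,0,1,0,0,0]]'| grep -E "eef_pos|wrist"
```

```text
eef_pos: [437.7, -265.6, 42.3]
wrist_force: [-0.7, -0.2, 1.1]
eef_pos: [437.8, -265.7, 42.2]
wrist_force: [-5.3, 4.0, 14.9]
```

```bash
(python3 nudge.py '[[0,0,-0.5,0,0,0],[0,0,-0.5,0,0,0]]'; python3 nudge.py '[[0,0,-4,0,0,0],[0,0,-10,0,0,0],[14,0,-10,0,0,0],[28,0,-10,0,0,0],[28,0,-10,0,0,0]]'; python3 nudge.py '[[0,0,4,0,0,0],[0,0,8,0,0,0],[0,0,9,0,0,0],[0,0,9.5,0,0,0],[0,0,9.5,0,0,0]]';python3 nudge.py '[[0,0,0.5,0,0,0],[0,0,0.5,0,0,0],[0,0,0.5,0,0,0]]')| grep -E "eef_pos|wrist"
```

```text
eef_pos: [437.8, -265.6, 42.2]
wrist_force: [-3.1, 1.5, 8.8]
eef_pos: [466.6, -262.7, 52.1]
wrist_force: [-0.8, 0.7, -0.5]
eef_pos: [465.2, -262.9, 42.4]
wrist_force: [-2.4, 0.3, 4.0]
eef_pos: [465.4, -263.0, 42.3]
wrist_force: [-3.3, 1.6, 10.7]
```

```bash
(python3 nudge.py '[[0,0,-15,0,0,0],[0,0,-50,0,0,0],[0,0,-90,0,0,0],[0,0,-130,0,0,0],[0,0,-158,0,0,0]]'; python3 nudge.py '[[0,0,0,0,0,0],[0,0,0,0,0,0]]' 94 25) | grep -E "eef_pos|wrist"; python3 snap.py qp2; python3 chk.py qp2 quadrant 450 -264;  echo "[465.6,-262.5,200.3,0.1]">cmd.json; python3 go.py 688.9 -152.1 64.3 -0.47; python3 go.py 688.9 -152.1 4.3 -0.47; python3 go.py 688.9 -152.1 160.3 -0.47; python3 go.py 527.8 -94.5 160.3 .39; cat cmd.json
```

```text
eef_pos: [465.7, -263.0, 202.4]
wrist_force: [0.7, 0.8, 0.1]
eef_pos: [465.4, -262.8, 199.5]
wrist_force: [-0.5, -0.4, -1.1]
qp2 [ 537.4 -255.6  378.5]
c [ 426.  -266.4] yaw 0.088 [50.6 27.8]
p [ 475.4 -261.1] yaw -3.047 [56.4 32.2]
off 49.7
shift [233. -88. 136.] rz 0.57 rows 5.7
shift [ 0.  0. 60.] rz 0.0 rows 1.2
shift [   0.    0. -156.] rz 0.0 rows 3.1
shift [-169.   22.    0.] rz -0.86 rows 5.7
[528.012090861509, -94.75516748805742, 160.3, 0.39]
```

```bash
(python3 nudge.py '[[46,-17,0,0,0,0.12],[93,-35,0,0,0,0.24],[140,-53,0,0,0,0.36],[187,-71,0,0,0,0.48],[233,-88,0,0,0,0.57]]'; python3 nudge.py '[[0,0,0,0,0,0],[0,0,40,0,0,0],[0,0,80,0,0,0],[0,0,115,0,0,0],[0,0,136,0,0,0]]';python3 nudge.py '[[0,0,0,0,0,0],[0,0,20,0,0,0],[0,0,45,0,0,0],[0,0,60,0,0,0],[0,0,60,0,0,0]]'; python3 nudge.py '[[0,0,0,0,0,0],[0,0,0,0,0,0],[0,0,0,0,0,0],[0,0,0,0,0,0],[0,0,0,0,0,0]]' 50 25; python3 nudge.py '[[0,0,0,0,0,0],[0,0,0,0,0,0],[0,0,0,0,0,0],[0,0,0,0,0,0],[0,0,0,0,0,0]]') | grep -E "eef|gap|force"
```

```text
eef_pos: [689.8, -150.7, 197.7]
eef_rot: [3.141, 0.002, -0.475]
wrist_force: [0.5, -1.7, 0.8]
finger_gap: 57.0
finger_force: 0.0
eef_pos: [686.3, -152.0, 58.9]
eef_rot: [3.14, 0.006, -0.47]
wrist_force: [1.1, 0.2, -0.2]
finger_gap: 93.1
finger_force: 0.0
eef_pos: [687.5, -152.0, 2.1]
eef_rot: [3.141, 0.003, -0.47]
wrist_force: [-0.4, -0.4, -0.9]
finger_gap: 93.8
finger_force: 0.0
eef_pos: [688.9, -152.0, 4.4]
eef_rot: [-3.141, -0.001, -0.47]
wrist_force: [-0.4, 0.2, 3.4]
finger_gap: 62.1
finger_force: 25.0
eef_pos: [688.9, -152.0, 4.4]
eef_rot: [-3.141, -0.001, -0.47]
wrist_force: [-2.1, 0.1, 6.1]
finger_gap: 61.4
finger_force: 25.0
```

```bash
(python3 nudge.py '[[0,0,-15,0,0,0],[0,0,-40,0,0,0],[0,0,-80,0,0,0],[0,0,-120,0,0,0],[0,0,-156,0,0,0]]'; python3 nudge.py '[[-20,3,0,0,0,-0.12],[-60,8,0,0,0,-0.26],[-100,13,0,0,0,-0.4],[-140,18,0,0,0,-0.54],[-169,22,0,0,0,-0.68]]'; python3 nudge.py '[[0,0,0,0,0,-0.12],[0,0,0,0,0,-0.18],[0,0,0,0,0,-0.18],[0,0,0,0,0,-0.18]]'; python3 nudge.py '[[0,0,40,0,0,0],[0,0,85,0,0,0],[0,0,115,0,0,0],[0,0,131,0,0,0],[0,0,131,0,0,0]]') | grep -E "eef|gap|wrist"
```

```text
eef_pos: [688.5, -152.1, 162.6]
eef_rot: [-3.141, -0.001, -0.47]
wrist_force: [-0.6, -0.1, -1.4]
finger_gap: 61.6
eef_pos: [525.9, -94.3, 160.4]
eef_rot: [3.142, -0.0, 0.216]
wrist_force: [0.6, -0.7, -1.3]
finger_gap: 61.5
eef_pos: [528.0, -95.1, 160.1]
eef_rot: [3.141, -0.0, 0.388]
wrist_force: [0.2, 0.5, -1.3]
finger_gap: 61.5
eef_pos: [526.8, -94.8, 26.6]
eef_rot: [-3.139, 0.003, 0.388]
wrist_force: [-0.8, 0.2, -1.4]
finger_gap: 62.2
```

```bash
(python3 nudge.py '[[0,0,4,0,0,0],[0,0,9,0,0,0],[0,0,12,0,0,0],[0,0,14,0,0,0],[0,0,14,0,0,0]]';python3 nudge.py '[[0,0,0.5,0,0,0],[0,0,1,0,0,0],[0,0,1,0,0,0]]';python3 nudge.py '[[0,0,0.3,0,0,0],[0,0,0.5,0,0,0],[0,0,0.5,0,0,0]]')|grep -E "eef|wrist"
```

```text
eef_pos: [528.0, -95.1, 14.8]
eef_rot: [3.142, -0.0, 0.39]
wrist_force: [0.0, 0.3, -1.7]
eef_pos: [528.2, -95.1, 14.3]
eef_rot: [3.141, -0.0, 0.39]
wrist_force: [-1.4, 0.3, 4.7]
eef_pos: [528.2, -95.1, 14.3]
eef_rot: [3.141, -0.0, 0.39]
wrist_force: [-6.0, 0.0, 12.2]
```

```bash
(python3 nudge.py '[[0,0,-0.3,0,0,0],[0,0,-0.6,0,0,0]]';python3 nudge.py '[[0,0,0,0,0,0],[0,0,0,0,0,0],[0,0,0,0,0,0],[0,0,0,0,0,0],[0,0,0,0,0,0]]' 85;  python3 nudge.py '[[0,0,-20,0,0,0],[0,0,-60,0,0,0],[0,0,-100,0,0,0],[0,0,-145,0,0,0],[0,0,-186,0,0,0]]'; python3 nudge.py '[[0,0,0,0,0,0],[0,0,0,0,0,0]]') | grep -E "eef|gap|wrist"
python3 snap.py u1; python3 chk.py u1 upper 528 -95
python3 - <<'E'
from h import *
cv2.imwrite("pics/top1.png",cam("top")[0][:,:,::-1])
E
```

```text
eef_pos: [528.2, -95.1, 14.3]
eef_rot: [3.141, -0.0, 0.39]
wrist_force: [-1.3, -0.1, 1.9]
finger_gap: 61.9
eef_pos: [528.0, -95.1, 13.8]
eef_rot: [-3.142, 0.0, 0.39]
wrist_force: [-0.4, -0.8, -0.5]
finger_gap: 85.0
eef_pos: [527.8, -95.0, 202.0]
eef_rot: [3.141, -0.001, 0.39]
wrist_force: [1.1, -0.9, 0.7]
finger_gap: 84.6
eef_pos: [528.1, -95.1, 200.2]
eef_rot: [3.141, -0.001, 0.39]
wrist_force: [-1.1, 0.3, -0.8]
finger_gap: 84.8
u1 [594.9 -67.4 379.2]
c [537.3 -67.2] yaw -1.971 [63.5 63.7]
p none
```

View pics/u1.png

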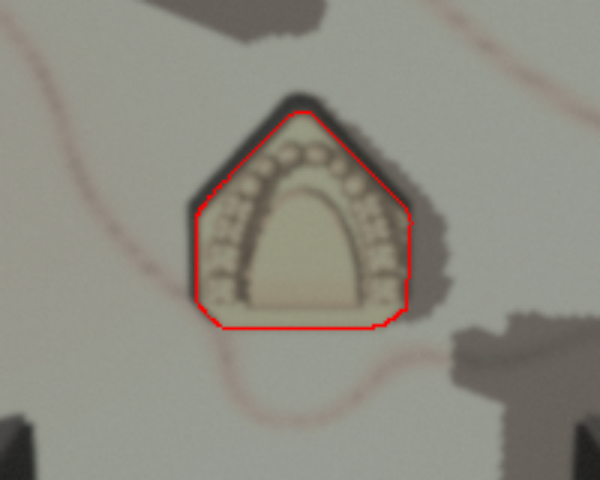

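View pics/top1.png

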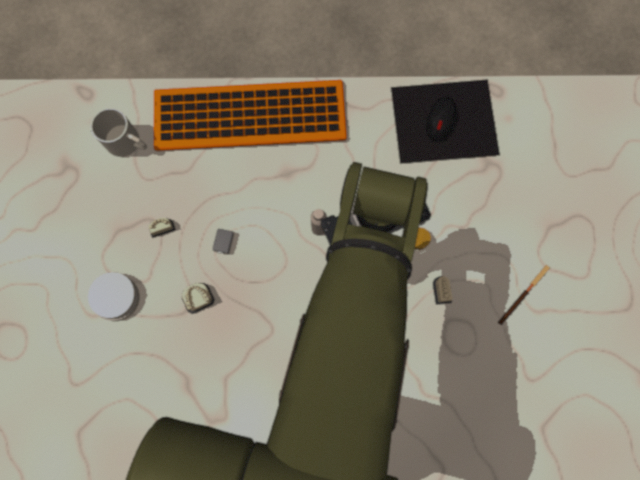

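In the crop, the upper cast's point, slopes and sides run parallel to its plate with even margins. In the top view, the can still stands at (318,222), and the other three casts are on their plates at (162,228), (199,297) and (443,290). I'm handing the job in.

```bash
python3 - <<'E'
from out import *; import pickle
c=pickle.load(open("u1.pkl","rb")); o=outline(c,"c",(528,-95),10)[1]; a=.39; x=np.array([np.cos(a),np.sin(a)]); y=np.array([-x[1],x[0]])
g=x*(o@x).min()+y*((o@y).min()+(o@y).max())/2; d=np.linalg.norm(g-[505.6,-103.6]); print(g.round(1),d.round(1))
if d<5: print(manip.sign_off())
E
```

```text
[ 506.2 -103.7] 0.6
the job is handed in; nothing more can be done
None
```

All four casts are on their own plates, about 0.5 to 1.5 mm off by camera. The quadrant cast was pressed on its back teeth and then its front teeth without shifting, the spray can still stands where it was, and the job is handed in; sign-off gave no verdict.

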